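# Scoop the glass eye out of the parts trough

### The job

In the sculptor's studio, use the slotted scoop with the orange handle to scoop the big glass eye out of the blue trough so that the small brass balls drop through the slots and stay in the trough. Lift the eye out with the scoop, not with the fingers, then stand the scoop back where it stood on its cork mat with the eye still lying in it, and let go.

Things in the scene. Friction and masses are not known exactly. Their poses are not given: they have to be found in the camera images.
- scoop_grip (a point): Centre of slotted scoop's orange handle, 20 (x) x 40 (y) x 52 mm, 130 above its underside; pinch across x. x: forward, z: up. Steel, 250 g, 122 wide, open front, on 4 mm cork mat 230 x 190. From here: rear wall at x=-24; tips of four 4 mm tines at x=+92; gaps centred y=-32,0,32 pass balls, hold eye. A hump at x=80 traps eye once tips meet end wall. Carry level. Not the black-handled closed scoop.
- trough: Fixed blue open trough; origin at the centre of its underside; x along, y across, z up. Inside 300 (x) x 160 mm (y), walls and floor 5 mm thick, rim 55 mm high. The eye lies in the +x half, near the end wall (x = +150), the balls at x = 0 to 40; the -x half is free to set the scoop in, facing +x. Push until the tips reach the +x end wall, then lift.
- eye_center (a point): centre of the glass eye, a white ball 50 mm in diameter (160 g) with an amber iris; smooth, slippery, rolls freely
- ball_a_center (a point): centre of one small brass ball, 16 mm in diameter; it rolls freely
- ball_b_center (a point): centre of the other small brass ball, 16 mm in diameter; it rolls freely

How it is judged:
On the way:
1. the eye has been lifted clear of the trough lying in the slotted scoop, with both brass balls left in the trough (x of eye_center in the frame of scoop_grip between -0.02 and 0.085 m and y of eye_center in the frame of scoop_grip between -0.055 and 0.055 m and z of eye_center in the frame of scoop_grip between -0.125 and -0.08 m and x of ball_a_center in the frame of trough between -0.15 and 0.15 m and y of ball_a_center in the frame of trough between -0.08 and 0.08 m and z of each of ball_a_center, ball_b_center in the frame of trough below 0.03 m and x of ball_b_center in the frame of trough between -0.15 and 0.15 m and y of ball_b_center in the frame of trough between -0.08 and 0.08 m and height (world z) of eye_center above 0.08 m), for 0.2 s.
At the end, for the whole second after the job is handed in: the eye lies in the slotted scoop (behind the tine tips, between the cheeks), the scoop stands upright (within 10 degrees) on its mat with its handle within 50 mm of where it stood at the start, both brass balls are in the trough, and everything is released and at rest (x of eye_center in the frame of scoop_grip between -0.02 and 0.085 m and y of eye_center in the frame of scoop_grip between -0.055 and 0.055 m and z of eye_center in the frame of scoop_grip between -0.125 and -0.08 m and x of ball_a_center in the frame of trough between -0.15 and 0.15 m and y of ball_a_center in the frame of trough between -0.08 and 0.08 m and z of each of ball_a_center, ball_b_center in the frame of trough below 0.03 m and x of ball_b_center in the frame of trough between -0.15 and 0.15 m and y of ball_b_center in the frame of trough between -0.08 and 0.08 m and distance of scoop_grip from where it was at the start of the episode below 0.05 m and angle between scoop_grip's own z axis and vertical below 0.17 rad and linear speed of scoop below 0.02 m/s and linear speed of eye below 0.05 m/s); the robot touches nothing.
It fails at once if the eye is touched by the fingers (contact force between the fingers and eye above 0.5 N).
It also fails if it takes over 61 s, if anything falls off the work surface, if the arm or the gripper's body presses on something with over 40 N, if the wrist force passes 120 N, or if a joint passes its speed limit or range.

### The arm

A 7-joint arm with a two-finger parallel gripper is mounted at the origin on the work surface. World frame = base frame: x ahead of the robot, y to its left, z up, the work surface at z = 0. Lengths are in m, angles in rad, forces in N, time in s.
With the tool pointing down it reaches from about 0.35 to 0.9 m from the base axis. Payload 19.9 kg.
Tool frame: the origin (TCP) lies at the very end of the fingers, on their centre line; the grasp point (between the pads) lies 19 mm behind it; z points along the fingers, y is the line along which they close (so a half turn about z gives the same grasp; the last joint's range is limited). The gripper opens to 94 mm and grips with 3 to 60 N. Pads are 16 mm wide; open, the fingers measure 119 mm over their backs; the gripper's body (75 mm by 177 mm) begins 78 mm behind the grasp point.
Start: joints at [-1.242, 0.417, -0.01, 1.614, 0.005, 1.111, -0.053], TCP at [0.226, 0.583, 0.181] pointing down, gripper open.
Joint ranges: [-2.81, 2.81], [-0.39, 2.02], [-1.27, 1.25], [0.06, 2.57], [-1.19, 4.33], [0.19, 2], [-2.82, 2.82]. Speed limits (rad/s): [1.89, 1.89, 2.39, 2.39, 3.01, 3.01, 3.01].

### API

Orientations are given as a unit quaternion [w, x, y, z].
In Python, from bench import observe, cams, job gives the robot as it stands.
- The arm moves only by the tool jog_arm, never from a script. Its argument "steps" is a list of rows, each a list of 5 numbers: the opening, from 0 (shut) to 1 (fully open), then the shift along the tool's x, y, z in mm, then the turn about the tool's z in degrees. A call has 1 to 20 rows; each row is the pose to reach, as a shift and turn from the pose commanded when the call began, along the tool's axes at that moment; what a row does not reach only later rows make up. A row lasts 1/10 s, in which the tool goes at most 50 mm and 8.59 degrees, less where a joint would pass 70% of its speed; a pose out of reach is approached as far as the arm can. A call with a gripper value outside its range is refused whole. The fingers move at their own pace and stop on an object; "force" is the grip in N (left out, the last holds). Time passes only in rows, so rows that repeat a pose let the fingers close. It gives the time, the measured TCP pose, the force, the opening and the grip force at its end, in the units of the state.
- observe(): the state, without advancing time (a new reading comes with each control period).
- cams.camera(name): name is "scene" or "top" or "wrist"; returns (picture, depth): 400x640x3 uint8, red, green, blue; 400x640 float32, m along the optical axis (not along the pixel's ray), 0 where there is no reading.
- cams.camera_params(name): a dict with "K" (3x3 intrinsics, pixels), "R" (3x3) and "t" (3): a world point X has camera coordinates R X + t. Camera axes: x right, y down, z forward; pixel columns grow to the right and rows downward; lengths in m; the calibration is good to about 2 mm. A picture is of the moment at which its call begins: read the wrist's pose just before it. camera_params takes no time and is no camera call; for the wrist camera it gives the pose at the moment of the call.
- job.finish_job(): hands the job in; it is judged then, once.
Trained networks look in the newest picture that a camera, given by its name, has taken for a name from the list of things; names that differ only in an ending like _2 or _b are one class to them, and where a whole thing is asked for, a point or a joint stands for the part that bears it (a point fixed in the world has none). Each returns a list of dicts, best first, with "p" (0 to 1); they miss things now and then, are a little off and sometimes report something else, mostly with a low value. They report only what shows in the picture. A call takes as long as a camera call.
- cams.spot_in(label, camera): "centre" ([x, y, z] in m, in world coordinates, good to about 4 mm: the middle of the surface that is visible of it).
The state is a dict: "time_s": time; "q": joint angles; "qvel": joint speeds; "joint_efforts": joint torques, N m; "position": TCP position; "ee_rot": TCP orientation; "contact_force": force on the tool from outside, world axes, zero at the start; "ft_torque": the same for the moment, N m; "gripper_width": finger opening in m; "gripper_force": force on a finger pad.
Only numpy, scipy, OpenCV 4.12 (cv2) and the standard library are available. Lean on these libraries where they do the work, as an engineer would, in place of code of your own. Each camera call takes 0.05 s, during which the arm holds its last target. There are 200 camera calls.

## Working session

There is one attempt and no reset: what is moved stays moved. The work goes in short steps, Python scripts to look and compute and a tool call to move; the robot and the scene stay as the last step left them, time stands still between calls to the robot, and variables do not carry over. Pictures are saved under pics/ and viewed, at most 10 in all, crops included, and the job is handed in when it is done.

Besides the shell and the picture viewer there is one more tool, called after "Emit:" as a command line: name --pt "numbers of a row" for each row, then --argument value for the rest. jog_arm: Moves the arm, as the interface text tells. Its arguments: {"type":"object","properties":{"steps":{"type":"array","items":{"type":"array","items":{"type":"number"}}},"force":{"type":"number"}},"required":["steps"]}

```bash
mkdir -p pics; cat > h.py <<'E'
import numpy as np, cv2
from bench import observe, cams, job
def shot(c,name):
    im,d=cams.camera(c); cv2.imwrite(f'pics/{name}.png',im[:,:,::-1]); np.save(f'pics/{c}_d.npy',d); return im,d
def cloud(c,d):
    p=cams.camera_params(c);K,R,t=map(np.array,(p['K'],p['R'],p['t']))
    v,u=np.mgrid[:d.shape[0],:d.shape[1]]
    P=np.stack([(u-K[0,2])/K[0,0]*d,(v-K[1,2])/K[1,1]*d,d],-1)
    return (P-t)@R
E
python3 - <<'E'
from h import *
s=observe();print(s['time_s'],s['position'],s['ee_rot'],s['gripper_width'])
im,d=shot('top','top0');
for l in ['scoop_grip','trough','eye_center','ball_a_center']:
    for r in cams.spot_in(l,'top')[:3]: print(l,np.round(r['centre'],3),round(r['p'],2))
shot('scene','scene0')
print({c:cams.camera_params(c)['K'] for c in ['top']})
E
```

```text
0.0 [0.22635977 0.58214854 0.1804493 ] [-4.61349482e-05  1.84319450e-01  9.82866218e-01 -5.80054955e-04] 0.09422629886455039
scoop_grip [ 0.519 -0.181  0.036] 0.59
trough [0.57  0.166 0.004] 0.8
eye_center [0.666 0.146 0.046] 0.95
{'top': array([[507.30189092,   0.        , 319.03487831],
       [  0.        , 507.30189092, 197.93793386],
       [  0.        ,   0.        ,   1.        ]])}
```

View pics/top0.png

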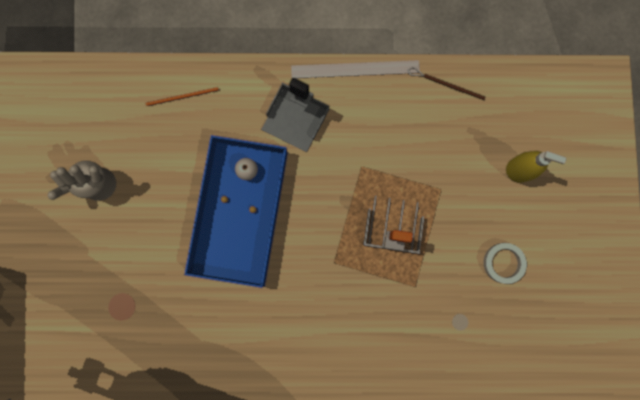

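View pics/scene0.png

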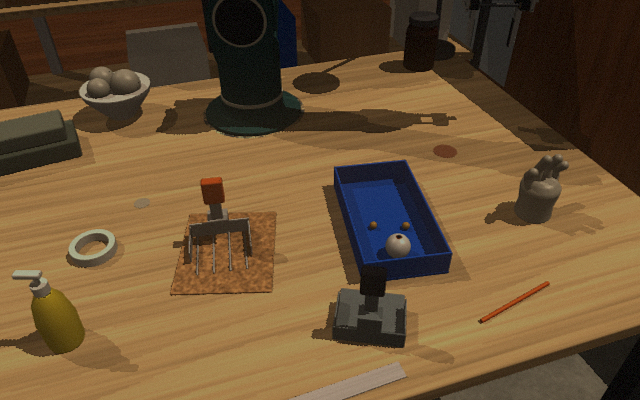

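The top view shows the blue trough with corners at about (212,137), (287,150), (263,286) and (186,274). The eye is at (246,169), the brass balls at (225,200) and (253,210), the orange handle at (402,237) on the cork mat, and the black-handled scoop at (297,112). Next I measure handle, scoop and trough poses from the depth.

```bash
python3 - <<'E'
from h import *
im=cv2.imread('pics/top0.png');d=np.load('pics/top_d.npy');P=cloud('top',d)
hsv=cv2.cvtColor(im,cv2.COLOR_BGR2HSV)
def rect(m,n):
    q=P[m][:,:2].astype(np.float32)
    (c,s,a)=cv2.minAreaRect(q*1000);print(n,m.sum(),'c',np.round(c,1),'size',np.round(s,1),'ang',round(a,2),'z',np.round(np.percentile(P[m][:,2],[5,50,95]),3))
u=np.arange(640)[None,:]+0*np.arange(400)[:,None]; v=np.arange(400)[:,None]+0*u
H,S,V=hsv[...,0],hsv[...,1],hsv[...,2]
Z=P[...,2]
box=(u>355)&(u<440)&(v>180)&(v<270)
m=box&(Z>.145)&(Z<.17);rect(m,'handle top')
m=box&(Z>.012)&(Z<.1);rect(m,'scoop')
blue=(H>100)&(H<130)&(S>120)&(u>170)&(u<300)&(v>120)&(v<300)
rim=blue&(Z>.05)&(Z<.062);rect(rim,'rim');rect(blue&(Z<.012),'floor')
mat=(u>320)&(u<450)&(v>160)&(v<295)&(Z>.0025)&(Z<.008);rect(mat,'mat')
tr=(u>170)&(u<300)&(v>120)&(v<300)
e=tr&(~blue)&(Z>.045)&(Z<.07)&(S<110)&(np.hypot(u-246,v-169)<14)
print('eye',np.round(P[e].mean(0),3),P[e][:,2].max())
for c in [(225,200),(253,210)]:
    k=np.hypot(u-c[0],v-c[1])<5;k&=~blue;print('ball',np.round(np.median(P[k],0),3),Z[k].max())
print('handle-ish P',np.round(P[237,402],3))
b=(u>255)&(u<335)&(v>70)&(v<155)&(Z>.012);print('black', P[b].min(0),P[b].max(0))
E
```

```text
handle top 217 c [ 513.4 -180. ] size [39.9 20.3] ang 81.91 z [0.154 0.159 0.163]
scoop 476 c [ 567.3 -180.5] size [139.1 156.1] ang 80.9 z [0.015 0.037 0.07 ]
rim 821 c [571.5 161.3] size [169.1 305.6] ang 81.13 z [0.051 0.054 0.058]
floor 8645 c [573.3 164.9] size [156.7 301.8] ang 81.23 z [0.002 0.005 0.009]
mat 6912 c [ 539.8 -168.9] size [300.6 293.6] ang 0.2 z [0.003 0.004 0.007]
eye [0.666 0.145 0.051] 0.05981392123006215
ball [0.599 0.195 0.018] 1.147475801693503
ball [0.577 0.132 0.018] 0.022944959610461602
handle-ish P [ 0.509 -0.178  0.164]
black [ 0.46738688 -0.03956949  0.01207982] [0.8653147  0.12651547 1.1474758 ]
```

```bash
python3 - <<'E'
from h import *
im=cv2.imread('pics/top0.png');d=np.load('pics/top_d.npy');P=cloud('top',d)
hsv=cv2.cvtColor(im,cv2.COLOR_BGR2HSV);H,S,V=[hsv[...,i] for i in range(3)]
v,u=np.mgrid[:400,:640];Z=P[...,2]
p=cams.camera_params('top');K,R,t=map(np.array,(p['K'],p['R'],p['t']))
def plane(z):
    r=np.stack([(u-K[0,2])/K[0,0],(v-K[1,2])/K[1,1],np.ones(u.shape)],-1)@R
    C=-R.T@t; return C+r*((z-C[2])/r[...,2])[...,None]
blue=(H>100)&(H<130)&(S>120)&(u>170)&(u<300)&(v>120)&(v<300)
th=np.radians(-8.8);A=np.array([[np.cos(th),np.sin(th)],[-np.sin(th),np.cos(th)]])
c0=np.array([.572,.163])
Q=plane(.055)[...,:2]
L=(Q-c0)@A.T*1000
rim=blue&(Z>.049)
for ax,oth in ((0,1),(1,0)):
    for s in (-1,1):
        for lo,hi in ((-60,-20),(20,60)):
            k=rim&(s*L[...,ax]>60)&(L[...,oth]>lo)&(L[...,oth]<hi)
            print('rim axis',ax,s,(lo,hi),k.sum(),np.round(np.percentile(L[...,ax][k],[5,50,95]),1))
F=(P[...,:2]-c0)@A.T*1000
orange=(H<18)&(S>110)&(np.hypot(u-239,v-205)<32)&~blue
n,lab,st,cen=cv2.connectedComponentsWithStats(orange.astype(np.uint8))
Pb=plane(.014)
for i in range(1,n):
    if st[i,4]>8:
        uc=np.round(cen[i]).astype(int);print('ball',cen[i].round(1),st[i,4],((Pb[uc[1],uc[0],:2]-c0)@A.T*1000).round(1))
e=~blue&(np.hypot(u-246,v-169)<16);M=cv2.moments(e.astype(np.uint8),True);uc=(M['m10']/M['m00'],M['m01']/M['m00']);print(uc,e.sum(),((plane(.03)[round(uc[1]),round(uc[0]),:2]-c0)@A.T*1000).round(1))
# rear wall / cheeks
box=(u>355)&(u<440)&(v>180)&(v<275)
for zl,zh in ((.06,.08),(.03,.06),(.012,.03)):
    k=box&(Z>zl)&(Z<zh);q=P[k][:,:2]*1000
    if len(q)>10:print('scoop z',zl,len(q),[np.round(x,1) for x in cv2.minAreaRect(q.astype(np.float32))])
g=cv2.resize(im[75:290,180:450],None,fx=2.9,fy=2.7,interpolation=cv2.INTER_CUBIC);cv2.imwrite('pics/crop.png',cv2.convertScaleAbs(g,alpha=1.6))
E
```

```text
rim axis 0 -1 (-60, -20) 39 [-152.8 -150.8 -115.8]
rim axis 0 -1 (20, 60) 39 [-152.7 -150.7 -128.2]
rim axis 0 1 (-60, -20) 24 [120.9 150.5 151.8]
rim axis 0 1 (20, 60) 22 [146.9 150.7 151.8]
rim axis 1 -1 (-60, -20) 50 [-86.3 -83.8 -81.3]
rim axis 1 -1 (20, 60) 45 [-86.3 -83.9 -81.5]
rim axis 1 1 (-60, -20) 43 [77.8 80.  82.3]
rim axis 1 1 (20, 60) 41 [77.4 79.8 82. ]
(245.6979865771812, 168.6241610738255) 447 [94.6 -2.6]
scoop z 0.06 179 [array([ 507.4, -179.3]), array([40.2, 35.8]), np.float64(81.7)]
scoop z 0.03 193 [array([ 529.7, -182.6]), array([122.6,  81.2]), np.float64(81.6)]
scoop z 0.012 104 [array([ 567.5, -180.5]), array([136.7, 157.8]), np.float64(80.0)]
```

View pics/crop.png

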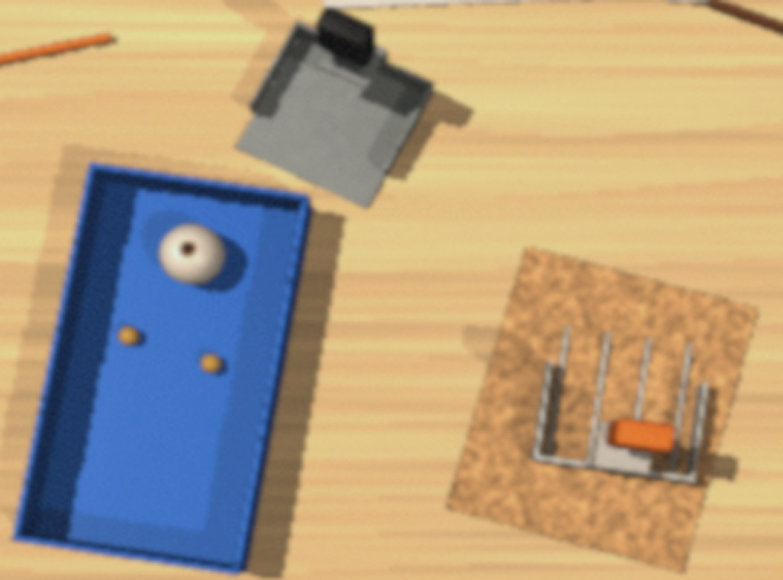

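The crop shows the trough and scoop sharing nearly the same yaw, about -8.5°. The two balls are at trough y of about +38 and -28 mm, and the scoop's tines face +x. The trough centre works out at (0.572, 0.161). I'll hold the scoop at trough y = +4 mm so the balls line up with the slots.

```bash
cat >> h.py <<'E'
def plan(x,y,z,head):  # world TCP target, heading of tool y in deg -> tool shift mm, turn deg
    s=observe();q=s['ee_rot'];from scipy.spatial.transform import Rotation as Ro
    M=Ro.from_quat([q[1],q[2],q[3],q[0]]).as_matrix();h=np.degrees(np.arctan2(M[1,1],M[0,1]))
    print('shift',np.round(M.T@(np.array([x,y,z])-s['position'])*1000,1),'turn',round(h-head,2),'head',round(h,2),'t',s['time_s'],'pos',np.round(s['position'],4),'w',round(s['gripper_width'],4),'F',np.round(s['contact_force'],1),'tilt',np.round(M[:,2],3))
TC=np.array([.5717,.1610]);TH=np.radians(-8.8)
def tr(x,y=4): # trough-frame mm to world
    c,s=np.cos(TH),np.sin(TH);return TC+np.array([c*x-s*y,s*x+c*y])/1000
E
python3 -c "
from h import *
plan(.5134,-.180,.215,-8.3)
print(tr(-105),tr(58))"
```

```text
shift [-543.7 -606.6  -33.9] turn 77.05 head 68.75 t 0.3 pos [0.2265 0.5824 0.1808] w 0.0941 F [ 0.9 -0.7  0.3] tilt [-0. -0. -1.]
[0.46854796 0.18101643] [0.62962919 0.15607974]
```

Emit:
jog_arm --pt "1 -15 -20 -34 4" --pt "1 -45 -50 -34 8" --pt "1 -80 -90 -34 14" --pt "1 -115 -128 -34 20" --pt "1 -150 -167 -34 26" --pt "1 -184 -205 -34 32" --pt "1 -218 -243 -34 38" --pt "1 -252 -281 -34 44" --pt "1 -286 -319 -34 50" --pt "1 -320 -357 -34 55" --pt "1 -354 -395 -34 60" --pt "1 -388 -433 -34 64" --pt "1 -422 -471 -34 68" --pt "1 -456 -509 -34 71" --pt "1 -490 -547 -34 74" --pt "1 -515 -575 -34 76" --pt "1 -532 -594 -34 77" --pt "1 -540 -603 -34 77" --pt "1 -544 -607 -34 77" --pt "1 -544 -607 -34 77"

```text
time_s: 2.3
position: [0.5135, -0.1799, 0.215]
ee_rot: [-0.0, 0.756, 0.655, -0.0]
contact_force: [-0.9, -0.7, -0.9]
gripper_width: 0.0941
gripper_force: 0.0
```

```bash
python3 - <<'E'
from h import *
plan(.5134,-.180,.215,-8.3)
im,d=shot('wrist','wrist1');P=cloud('wrist',d)
hsv=cv2.cvtColor(im[:,:,::-1].copy(),cv2.COLOR_BGR2HSV)
m=(hsv[...,0]<15)&(hsv[...,1]>170)&(P[...,2]>.15)&(P[...,2]<.168)
q=P[m];print(m.sum(),[np.round(x,1) for x in cv2.minAreaRect((q[:,:2]*1000).astype(np.float32))],np.median(q[:,2]))
print(observe()['q'].round(2))
E
```

```text
shift [-0.1 -0.1 -0. ] turn 0.09 head -8.21 t 2.3 pos [ 0.5135 -0.1799  0.215 ] w 0.0941 F [-0.9 -0.7 -0.9] tilt [-0.  0. -1.]
376 [array([ 511.5, -178.8]), array([39.6, 19.2]), np.float64(81.5)] 0.15926886339784546
[-0.32  0.29  0.73  1.8  -0.22  1.13  0.34]
```

View pics/wrist1.png

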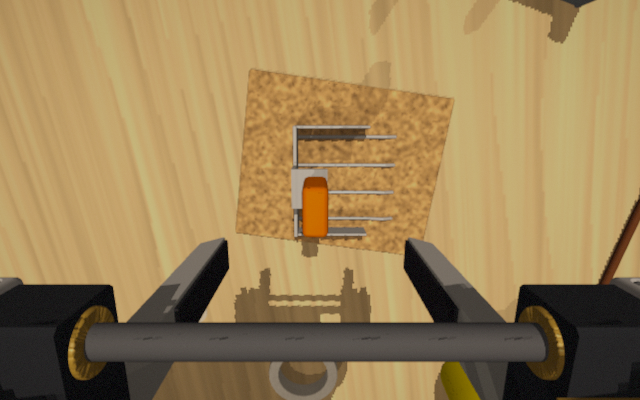

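The wrist view shows the orange handle at (315,207), its long side square to the closing line, with the fingers on either side. I descend and grip.

Emit:
jog_arm --pt "1 0 -1 20 0" --pt "1 0 -1 50 0" --pt "1 0 -1 80 0" --pt "1 0 -1 95 0" --pt "1 0 -1 100 0" --pt "1 0 -1 100 0" --pt "0 0 -1 100 0" --pt "0 0 -1 100 0" --pt "0 0 -1 100 0" --pt "0 0 -1 100 0" --pt "0 0 -1 100 0" --pt "0 0 -1 100 0" --pt "0 0 -1 100 0" --pt "0 0 -1 100 0" --pt "0 0 -1 100 0" --pt "0 0 -1 100 0" --force 50

```text
time_s: 3.95
position: [0.5126, -0.1802, 0.1151]
ee_rot: [0.0, 0.756, 0.654, -0.0]
contact_force: [0.6, -0.2, -0.6]
gripper_width: 0.0199
gripper_force: 50.0
```

```bash
python3 - <<'E'
from h import *
plan(*tr(-103),.20,-8.8)
E
```

```text
shift [351.2 -93.4 -85. ] turn 0.55 head -8.25 t 3.95 pos [ 0.5126 -0.1802  0.1151] w 0.0199 F [ 0.6 -0.2 -0.6] tilt [ 0. -0. -1.]
```

Emit:
jog_arm --pt "0 0 0 -15 0" --pt "0 0 0 -45 0" --pt "0 0 0 -75 0" --pt "0 5 -1 -85 0" --pt "0 20 -5 -85 0" --pt "0 45 -12 -85 0" --pt "0 80 -21 -85 0.5" --pt "0 115 -31 -85 0.5" --pt "0 150 -40 -85 0.5" --pt "0 185 -49 -85 0.5" --pt "0 220 -58 -85 0.5" --pt "0 255 -68 -85 0.5" --pt "0 285 -76 -85 0.5" --pt "0 310 -82 -85 0.5" --pt "0 330 -88 -85 0.5" --pt "0 343 -91 -85 0.5" --pt "0 349 -93 -85 0.5" --pt "0 351 -93 -85 0.5" --pt "0 351 -93 -85 0.5" --pt "0 351 -93 -85 0.5"

```text
time_s: 5.95
position: [0.471, 0.1796, 0.2001]
ee_rot: [0.0, 0.759, 0.651, -0.0]
contact_force: [-0.0, -0.0, -2.2]
gripper_width: 0.0196
gripper_force: 50.0
```

```bash
python3 - <<'E'
from h import *
plan(*tr(-103),.116,-8.8);print(observe()['q'].round(2))
im,d=shot('top','top2')
cv2.imwrite('pics/top2c.png',cv2.convertScaleAbs(cv2.resize(im[110:300,160:340,::-1],None,fx=3,fy=3),alpha=1.6))
E
```

```text
shift [ 1.1 -0.7 84.1] turn -0.02 head -8.82 t 5.95 pos [0.471  0.1796 0.2001] w 0.0196 F [-0.  -0.  -2.2] tilt [-0. -0. -1.]
[-0.9   0.2   0.54  1.9  -0.11  1.07 -0.47]
```

View pics/top2c.png

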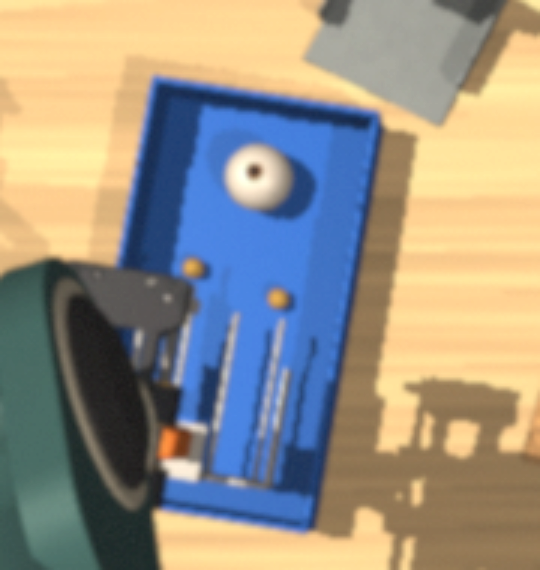

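The picture shows the scoop over the trough's -x half, its tine tips near crop (235,315) and (281,320). Allowing for height, both balls, at (193,268) and (278,298), lie in line with gaps. I lower the scoop.

Emit:
jog_arm --pt "0 1 -1 15 0" --pt "0 1 -1 40 0" --pt "0 1 -1 62 0" --pt "0 1 -1 74 0" --pt "0 1 -1 79 0" --pt "0 1 -1 81 0" --pt "0 1 -1 82 0" --pt "0 1 -1 83 0" --pt "0 1 -1 84 0" --pt "0 1 -1 84 0"

```text
time_s: 7.0
position: [0.4701, 0.1817, 0.1163]
ee_rot: [0.0, 0.759, 0.651, 0.0]
contact_force: [0.3, 0.6, -1.8]
gripper_width: 0.0197
gripper_force: 50.0
```

```bash
python3 - <<'E'
from h import *
plan(*tr(58),.116,-8.8)
E
```

```text
shift [ -1.1 161.5   0.3] turn 0.06 head -8.74 t 7.0 pos [0.4701 0.1817 0.1163] w 0.0197 F [ 0.3  0.6 -1.8] tilt [ 0.  0. -1.]
```

Emit:
jog_arm --pt "0 0 0 0.5 0" --pt "0 0 0 1 0" --pt "0 0 2 1 0" --pt "0 -1 5 1 0" --pt "0 -1 10 1 0" --pt "0 -1 15 1 0" --pt "0 -1 20 1 0" --pt "0 -1 25 1 0" --pt "0 -1 30 1 0" --pt "0 -1 35 1 0" --pt "0 -1 40 1 0" --pt "0 -1 45 1 0" --pt "0 -1 50 1 0" --pt "0 -1 54 1 0" --pt "0 -1 57 1 0" --pt "0 -1 58 1 0" --pt "0 -1 58 1 0"

```text
time_s: 8.7
position: [0.5269, 0.1729, 0.1161]
ee_rot: [-0.001, 0.759, 0.651, 0.0]
contact_force: [-9.8, 2.9, 17.8]
gripper_width: 0.0196
gripper_force: 50.0
```

```bash
python3 - <<'E'
from h import *
plan(*tr(58),.116,-8.8)
im,d=shot('top','top3')
cv2.imwrite('pics/top3c.png',cv2.convertScaleAbs(cv2.resize(im[110:300,160:340,::-1],None,fx=3,fy=3),alpha=1.6))
E
```

```text
shift [ -1.1 104.    0. ] turn 0.09 head -8.71 t 8.7 pos [0.5269 0.1729 0.1161] w 0.0196 F [-9.8  2.9 17.8] tilt [-0.001  0.002 -1.   ]
```

View pics/top3c.png

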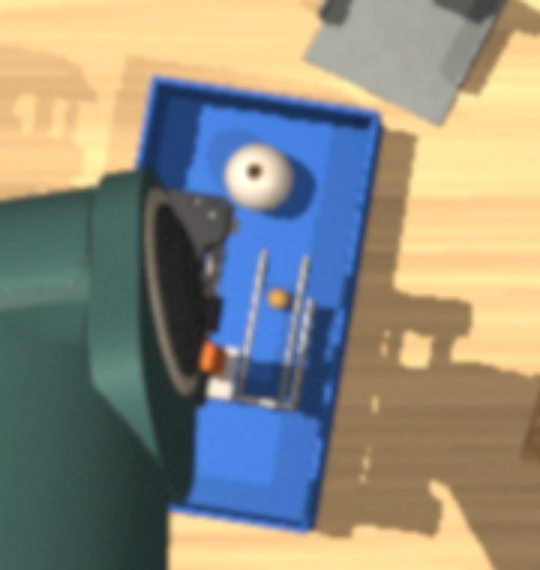

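The crop shows the scoop on the floor with the right-hand ball at (278,298) sitting inside a slot and the eye still at (258,178), not yet touched. I keep pushing, easing the down pressure slightly.

Emit:
jog_arm --pt "0 0 1 -0.5 0" --pt "0 0 4 -0.5 0" --pt "0 0 8 -0.5 0" --pt "0 0 12 -0.5 0" --pt "0 0 16 -0.5 0" --pt "0 0 20 -0.5 0" --pt "0 0 24 -0.5 0" --pt "0 0 28 -0.5 0" --pt "0 0 32 -0.5 0" --pt "0 0 36 -0.5 0" --pt "0 0 40 -0.5 0" --pt "0 0 44 -0.5 0" --pt "0 0 48 -0.5 0" --pt "0 0 52 -0.5 0" --pt "0 0 56 -0.5 0" --pt "0 0 60 -0.5 0" --pt "0 0 64 -0.5 0" --pt "0 0 68 -0.5 0" --pt "0 0 72 -0.5 0" --pt "0 0 76 -0.5 0"

```text
time_s: 10.75
position: [0.6025, 0.1605, 0.1161]
ee_rot: [-0.0, 0.759, 0.651, 0.0]
contact_force: [-9.2, 1.2, 19.3]
gripper_width: 0.0197
gripper_force: 50.0
```

Emit:
jog_arm --pt "0 0 3 0 0" --pt "0 0 6 0 0" --pt "0 0 9 0 0" --pt "0 0 12 0 0" --pt "0 0 15 0 0" --pt "0 0 18 0 0" --pt "0 0 20 0 0" --pt "0 0 22 0 0" --pt "0 0 22 0 0" --pt "0 0 22 0 0"

```text
time_s: 11.75
position: [0.6244, 0.1572, 0.1161]
ee_rot: [0.0, 0.759, 0.651, 0.0]
contact_force: [-2.0, 1.4, 5.5]
gripper_width: 0.0197
gripper_force: 50.0
```

```bash
python3 - <<'E'
from h import *
plan(*tr(58),.116,-8.8)
im,d=shot('top','top4')
cv2.imwrite('pics/top4c.png',cv2.convertScaleAbs(cv2.resize(im[110:300,160:340,::-1],None,fx=3,fy=3),alpha=1.6))
E
```

```text
shift [-0.3  5.3  0.1] turn 0.06 head -8.74 t 11.75 pos [0.6244 0.1572 0.1161] w 0.0197 F [-2.   1.4  5.5] tilt [ 0.001  0.    -1.   ]
```

View pics/top4c.png

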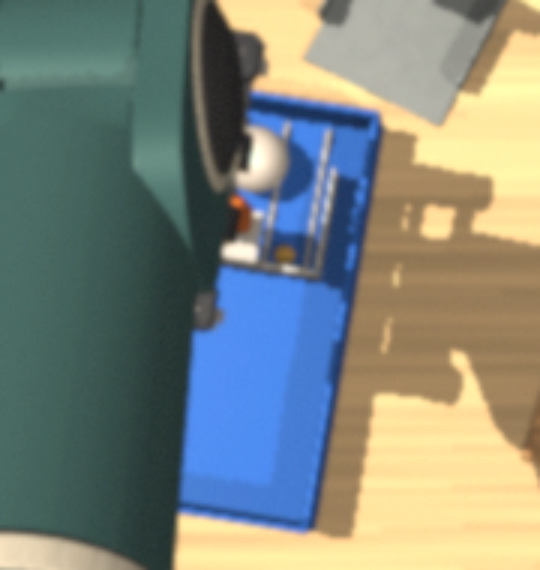

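The eye, at (262,160), is now in the scoop, and the right ball at (285,253) rests in its slot by the rear wall. The tips are about 5 mm short of the end wall, so I close that gap slowly.

Emit:
jog_arm --pt "0 0 1 0 0" --pt "0 0 2 0 0" --pt "0 0 3 0 0" --pt "0 0 4 0 0" --pt "0 0 5 0 0" --pt "0 0 6 0 0" --pt "0 0 6 0 0" --pt "0 0 6 0 0"

```text
time_s: 12.6
position: [0.6299, 0.1564, 0.1161]
ee_rot: [-0.0, 0.759, 0.651, 0.0]
contact_force: [-5.8, 0.9, 9.8]
gripper_width: 0.0196
gripper_force: 50.0
```

Emit:
jog_arm --pt "0 0 0.5 0 0" --pt "0 0 1 0 0" --pt "0 0 1.5 0 0" --pt "0 0 2 0 0" --pt "0 0 2 0 0" --pt "0 0 2 0 0"

```text
time_s: 13.2
position: [0.6309, 0.1563, 0.1164]
ee_rot: [-0.001, 0.759, 0.651, -0.001]
contact_force: [-14.8, 1.8, 20.9]
gripper_width: 0.0196
gripper_force: 50.1
```

The tips are on the end wall: the force rose while the motion stopped. I lift slowly, relieving the wall pressure.

Emit:
jog_arm --pt "0 0 -1 -1 0" --pt "0 0 -2 -3 0" --pt "0 0 -2 -6 0" --pt "0 0 -2 -9 0" --pt "0 0 -2 -13 0" --pt "0 0 -2 -17 0" --pt "0 0 -2 -21 0" --pt "0 0 -2 -25 0" --pt "0 0 -2 -30 0" --pt "0 0 -2 -35 0" --pt "0 0 -2 -41 0" --pt "0 0 -2 -47 0" --pt "0 0 -2 -54 0" --pt "0 0 -2 -61 0" --pt "0 0 -2 -68 0" --pt "0 0 -2 -75 0" --pt "0 0 -2 -81 0" --pt "0 0 -2 -86 0" --pt "0 0 -2 -89 0" --pt "0 0 -2 -90 0"

```text
time_s: 15.2
position: [0.6301, 0.156, 0.2059]
ee_rot: [0.0, 0.759, 0.651, 0.0]
contact_force: [0.4, 0.3, -4.7]
gripper_width: 0.0198
gripper_force: 50.0
```

```bash
python3 - <<'E'
from h import *
plan(.5126,-.1802,.205,-8.25);print(observe()['q'].round(2))
a,_=shot('scene','scene5');b,_=shot('top','top5')
for l in ['eye_center','ball_a_center']:
  for c in ['scene','top']:
    for r in cams.spot_in(l,c)[:3]: print(l,c,np.round(r['centre'],3),round(r['p'],2))
A=cv2.resize(a[100:300,300:500],(400,400));B=cv2.resize(b[110:310,160:360],(400,400))
cv2.imwrite('pics/c5.png',cv2.convertScaleAbs(np.hstack([A,B])[:,:,::-1],alpha=1.6))
E
```

```text
shift [-350.1  -65.     0.8] turn -0.5 head -8.75 t 15.2 pos [0.6301 0.156  0.2059] w 0.0198 F [ 0.4  0.3 -4.7] tilt [ 0. -0. -1.]
[-0.66  0.48  0.52  1.54 -0.25  1.19 -0.24]
eye_center scene [0.688 0.145 0.129] 0.69
eye_center top [0.674 0.138 0.136] 0.72
ball_a_center scene [0.617 0.127 0.02 ] 0.53
```

View pics/c5.png

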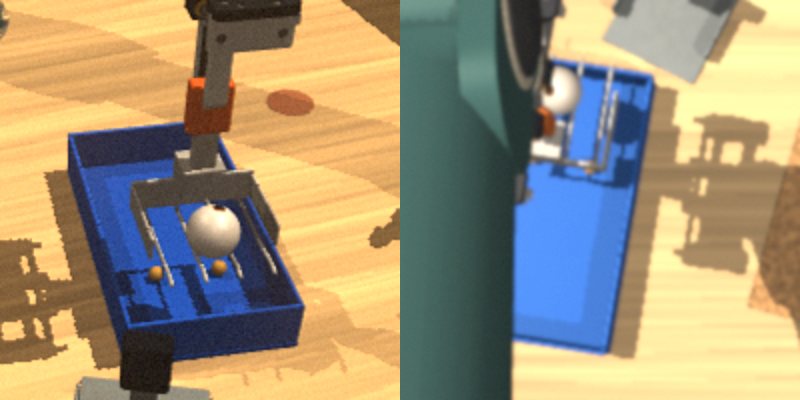

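The left half shows the eye lying on the tines at (214,230), with brass balls at (155,272) and (218,268). I check the balls' heights from the depth.

```bash
python3 - <<'E'
from h import *
P=cloud('scene',np.load('pics/scene_d.npy'))
for u,v in ((377,236),(409,234),(407,214)):print(np.round(np.median(P[v-1:v+2,u-1:u+2].reshape(-1,3),0),3))
E
```

```text
[0.618 0.126 0.019]
[0.631 0.192 0.016]
[0.695 0.143 0.137]
```

Both balls lie on the trough floor (z ≈ 0.018) and the eye is at about 0.12 m. I carry the scoop back smoothly and level.

Emit:
jog_arm --pt "0 0 0 0 0" --pt "0 -0.4 0 0 0" --pt "0 -1.3 -0.2 0 0" --pt "0 -3 -0.6 0 0" --pt "0 -5.6 -1 0 0" --pt "0 -9.3 -1.7 0 0" --pt "0 -14.2 -2.6 0 0" --pt "0 -20.3 -3.8 0 0" --pt "0 -27.6 -5.1 0 0" --pt "0 -36.2 -6.7 0 0" --pt "0 -46 -8.5 0 0" --pt "0 -57 -10.6 0 0" --pt "0 -69.3 -12.9 0 0" --pt "0 -82.2 -15.3 0 0" --pt "0 -96.3 -17.9 0 0" --pt "0 -111 -20.6 0 0" --pt "0 -126.3 -23.5 0 0" --pt "0 -142.5 -26.5 0 0" --pt "0 -158.6 -29.4 0 0" --pt "0 -175 -32.5 0 0"

```text
time_s: 17.5
position: [0.5708, -0.0134, 0.2056]
ee_rot: [0.0, 0.759, 0.651, 0.0]
contact_force: [-0.6, 0.2, -3.8]
gripper_width: 0.0196
gripper_force: 50.0
```

Emit:
jog_arm --pt "0 -16.4 -3.1 0 0" --pt "0 -32.5 -6 0 0" --pt "0 -48.7 -9 0 0" --pt "0 -64 -11.9 0 0" --pt "0 -78.7 -14.6 0 0" --pt "0 -92.8 -17.2 0 0" --pt "0 -105.7 -19.6 0 0" --pt "0 -118 -21.9 0 0" --pt "0 -129 -24 0 0" --pt "0 -138.8 -25.8 0 0" --pt "0 -147.4 -27.4 0 0" --pt "0 -154.7 -28.7 0 0" --pt "0 -160.8 -29.9 0 0" --pt "0 -165.7 -30.8 0 0" --pt "0 -169.4 -31.5 0 0" --pt "0 -172 -31.9 0 0" --pt "0 -173.7 -32.3 0 0" --pt "0 -174.6 -32.5 0 0" --pt "0 -175 -32.5 0 0" --pt "0 -175 -32.5 0 0"

```text
time_s: 19.5
position: [0.5126, -0.1799, 0.2056]
ee_rot: [0.0, 0.759, 0.651, -0.0]
contact_force: [-0.5, -0.0, -4.5]
gripper_width: 0.0196
gripper_force: 50.0
```

```bash
python3 - <<'E'
from h import *
plan(.5126,-.1802,.1155,-8.25)
shot('scene','scene6')
for r in cams.spot_in('eye_center','scene')[:2]: print(np.round(r['centre'],3),round(r['p'],2))
E
```

```text
shift [-0.3  0.1 90.1] turn -0.48 head -8.73 t 19.5 pos [ 0.5126 -0.1799  0.2056] w 0.0196 F [-0.5 -0.  -4.5] tilt [ 0. -0. -1.]
[ 0.575 -0.187  0.13 ] 0.95
```

Eye still in the scoop. I lower it onto the mat.

Emit:
jog_arm --pt "0 0 0 2 0" --pt "0 0 0 6 0" --pt "0 0 0 12 0" --pt "0 0 0 20 0" --pt "0 0 0 28 0" --pt "0 0 0 36 0" --pt "0 0 0 44 0" --pt "0 0 0 52 0" --pt "0 0 0 60 0" --pt "0 0 0 67 0" --pt "0 0 0 73 0" --pt "0 0 0 78 0" --pt "0 0 0 82 0" --pt "0 0 0 85 0" --pt "0 0 0 87 0" --pt "0 0 0 88 0" --pt "0 0 0 89 0" --pt "0 0 0 89.5 0" --pt "0 0 0 90 0" --pt "0 0 0 90 0"

```text
time_s: 21.6
position: [0.5126, -0.1801, 0.1157]
ee_rot: [0.0, 0.759, 0.651, 0.0]
contact_force: [-0.4, 0.1, -2.8]
gripper_width: 0.0197
gripper_force: 50.0
```

Emit:
jog_arm --pt "0 0 0 0.2 0" --pt "0 0 0 0.4 0" --pt "0 0 0 0.5 0" --pt "0 0 0 0.5 0" --pt "0 0 0 0.5 0"

```text
time_s: 22.1
position: [0.5125, -0.1801, 0.1151]
ee_rot: [0.0, 0.759, 0.651, -0.0]
contact_force: [0.3, 0.4, -2.3]
gripper_width: 0.0196
gripper_force: 50.0
```

Emit:
jog_arm --pt "0 0 0 0.2 0" --pt "0 0 0 0.4 0" --pt "0 0 0 0.5 0" --pt "0 0 0 0.5 0" --pt "0 0 0 0.5 0"

```text
time_s: 22.6
position: [0.5127, -0.1801, 0.115]
ee_rot: [0.0, 0.759, 0.651, 0.0]
contact_force: [-2.5, 0.7, 6.9]
gripper_width: 0.0196
gripper_force: 50.0
```

Emit:
jog_arm --pt "0 0 0 -0.3 0" --pt "0 0 0 -0.3 0" --pt "0.24 0 0 -0.3 0" --pt "0.28 0 0 -0.3 0" --pt "0.32 0 0 -0.3 0" --pt "0.4 0 0 -0.3 0" --pt "0.5 0 0 -0.3 0" --pt "0.6 0 0 -0.3 0" --pt "0.7 0 0 -0.3 0" --pt "0.8 0 0 -0.3 0" --pt "0.8 0 0 -0.3 0" --pt "0.8 0 0 -0.3 0" --force 10

```text
time_s: 23.8
position: [0.5125, -0.18, 0.1149]
ee_rot: [0.0, 0.759, 0.651, -0.0]
contact_force: [-0.4, 0.5, -0.1]
gripper_width: 0.0747
gripper_force: 0.0
```

Emit:
jog_arm --pt "0.8 0 0 -3 0" --pt "0.8 0 0 -10 0" --pt "0.8 0 0 -20 0" --pt "0.8 0 0 -35 0" --pt "0.8 0 0 -50 0" --pt "0.8 0 0 -70 0" --pt "0.8 0 0 -90 0" --pt "0.8 0 0 -110 0" --pt "0.8 0 0 -125 0" --pt "0.8 0 0 -130 0" --pt "0.8 0 0 -130 0" --pt "0.8 0 0 -130 0"

```text
time_s: 25.0
position: [0.5123, -0.1799, 0.2446]
ee_rot: [-0.0, 0.759, 0.651, -0.0]
contact_force: [-0.8, -0.6, -0.0]
gripper_width: 0.0754
gripper_force: 0.0
```

```bash
python3 - <<'E'
from h import *
a,_=shot('scene','scene7');w,d=shot('wrist','wrist7');P=cloud('wrist',d)
hsv=cv2.cvtColor(w,cv2.COLOR_RGB2HSV)
m=(hsv[...,0]<15)&(hsv[...,1]>170)&(P[...,2]>.15)&(P[...,2]<.168)
q=P[m];print(m.sum(),[np.round(x,1) for x in cv2.minAreaRect((q[:,:2]*1000).astype(np.float32))],np.median(q[:,2]))
for l,c in (('eye_center','scene'),('eye_center','wrist'),('ball_a_center','scene')):
    for r in cams.spot_in(l,c)[:2]: print(l,np.round(r['centre'],3),round(r['p'],2))
cv2.imwrite('pics/c7.png',cv2.convertScaleAbs(cv2.resize(a[140:300,160:460],None,fx=2.6,fy=2.6)[:,:,::-1],alpha=1.6))
E
```

```text
280 [array([ 511.6, -179.1]), array([39.2, 19.2]), np.float64(80.7)] 0.15920267242758257
eye_center [ 0.573 -0.187  0.039] 0.8
eye_center [ 0.56  -0.188  0.048] 0.63
ball_a_center [0.617 0.126 0.02 ] 0.52
ball_a_center [ 0.518 -0.176  0.036] 0.2
```

View pics/c7.png

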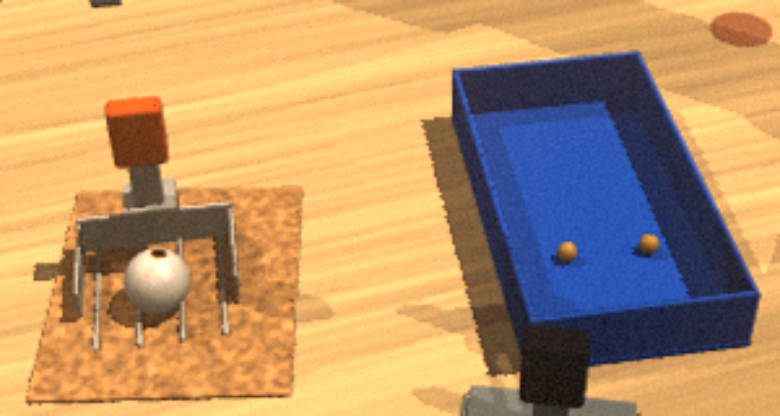

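The picture shows the eye at (157,280) in the scoop on its mat, the handle at (137,132) where it began, both balls at (567,252) and (649,243) in the trough, and the gripper clear.

```bash
python3 -c "
from h import *
print(job.finish_job())"
```

```text
the job is handed in; nothing more can be done
None
```

The job is handed in at about 25 s of the 61 s allowed: the eye was lifted out in the slotted scoop, which now stands released on its mat with the eye in it, and both brass balls are still in the trough; the hand-in returned no verdict.

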